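Put new brake pads away in the parts case

ROBOT

A 6-joint arm with a two-finger parallel gripper is mounted at the origin on the work surface. World frame = base frame: x ahead of the robot, y to its left, z up, the work surface at z = 0. Lengths are in m, angles in rad, forces in N, time in s.
With the tool pointing down it reaches from about 0.275 to 0.875 m from the base axis. Payload 12.5 kg.
Tool frame: the origin (TCP) lies at the very end of the fingers, on their centre line; the grasp point (between the pads) lies 19 mm behind it; z points along the fingers, y is the line along which they close (so a half turn about z gives the same grasp; the last joint's range is limited). The gripper opens to 85 mm and grips with 20 to 120 N. Pads are 22 mm wide; open, the fingers measure 114 mm over their backs; the gripper's body (76 mm by 85 mm) begins 54 mm behind the grasp point. The pads swing forward as they close: fully open they stand 13 mm farther back than shut.
Start: joints at [1.092, 0.351, 1.652, -0, 1.139, -0.085], TCP at [0.211, 0.508, 0.194] pointing down, gripper open.
Joint ranges: [-2.75, 2.75], [-0.79, 2.1], [0.01, 2.65], [-1.57, 4.71], [0.07, 3.14], [-2.87, 2.87]. Speed limits (rad/s): [2.22, 2.22, 2.79, 3.14, 3.14, 3.14].

INTERFACE

Orientations are given as a 3x3 rotation matrix whose columns are the frame's x, y, z axes.
In Python, from bench import manip gives the robot as it stands. Calls block until the motion is done:
- manip.move_ptp(position, orientation): joint-space move of the TCP to a pose.
- manip.move_l(position, attitude=None, max_speed=0.15): straight line of the TCP; attitude=None keeps the orientation; max_speed is the mean speed in m/s.
- manip.move_j(angles): joint-space move.
- manip.set_gripper(opening, effort=None): opening from 0.0 (shut) to 1.0 (fully open); effort is the grip in N (None keeps the last); returns when the fingers have stopped.
- manip.dwell(seconds).
- manip.inverse_kinematics(position, orientation): joint angles nearest the present ones, or None.
- manip.grab_frame(name): name is "scene" or "top" or "wrist"; returns (picture, depth): 420x560x3 uint8, red, green, blue; 420x560 float32, m along the optical axis (not along the pixel's ray), 0 where there is no reading.
- manip.get_calibration(name): a dict with "camera_matrix" (3x3 intrinsics, pixels), "R" (3x3) and "t" (3): a world point X has camera coordinates R X + t. Camera axes: x right, y down, z forward; pixel columns grow to the right and rows downward; lengths in m; the calibration is good to about 2 mm. The wrist camera is an equidistant fisheye: a pixel r from the principal point sees the ray r / f radians off the axis. A picture is of the moment at which its call begins: read the wrist's pose just before it. get_calibration takes no time and is no camera call; for the wrist camera it gives the pose at the moment of the call.
A pose or a line that the arm cannot do raises manip.Unreachable and nothing moves.
- manip.sign_off(): hands the job in; it is judged then, once.
Trained networks look in the newest picture that a camera, given by its name, has taken for a name from the list of things; names that differ only in an ending like _2 or _b are one class to them, and where a whole thing is asked for, a point or a joint stands for the part that bears it (a point fixed in the world has none). Each returns a list of dicts, best first, with "confidence" (0 to 1); they miss things now and then, are a little off and sometimes report something else, mostly with a low value. They report only what shows in the picture. A call takes as long as a camera call.
- manip.look_for(camera, name): "at" ([x, y, z] in m, in world coordinates, good to about 4 mm: the middle of the surface that is visible of it).
Readings, each from a call of its own:
- manip.current_time(): time.
- manip.current_qpos(): joint angles.
- manip.current_joint_vel(): joint speeds.
- manip.current_joint_torque(): joint torques, N m.
- manip.current_ee_pos(): TCP position.
- manip.current_tcp_rot(): TCP orientation.
- manip.current_force(): force on the tool from outside, world axes, zero at the start.
- manip.current_ft_torque(): the same for the moment, N m.
- manip.current_grip_width(): opening from 0.0 (shut) to 1.0 (fully open).
- manip.current_grip_force(): force on a finger pad.
Only numpy, scipy, OpenCV 4.12 (cv2) and the standard library are available. Lean on these libraries where they do the work, as an engineer would, in place of code of your own. Each camera call takes 0.05 s, during which the arm holds its last target. There are 200 camera calls.

TASK

Fold both flaps of the carton right back, then take out every brake pad in it and stand each one upright, fully home, in a slot of its own in the rack inside the grey case. When all the pads are in, shut the case's lid, and then swing the hasp down over the staple until it lies against the case's front. Leave the tin, the wooden block and the spanner where they are.

Things in the scene. Friction and masses are not known exactly. Their poses are not given: they have to be found in the camera images.
- carton: the cardboard carton, fixed, outside 100 (x) x 232 (y) x 70 high, walls 4, floor 4 thick. Origin: centre of its underside. Inside, a white card insert 28 high (above the bench) has five grooves along x, 12.5 wide and 92 long, at y = -80, -40, 0, 40, 80; pads stand in them on the floor at z = 4, their tops at 56
- case: the grey steel parts case, fixed, outside 116 (x) x 232 (y) x 74 high, walls 3. Origin: centre of its underside. Front (staple) faces -x, lid hinged on the +x rim. Inside, a pale wooden slotted rack, its top 34 above the bench. The staple (catch) is a small steel loop on the middle of the front wall, 18 to 31 below the rim, standing out 12
- flap_near (a joint): angle of the carton's flap on its -x edge: 0 lying shut over the carton, 1.57 upright, about 3 folded right back outwards; stays where left
- flap_far (a joint): the same for the flap on the carton's +x edge
- flap_near_hinge (a point): middle of the hinge line (along the carton's y) of the -x flap, 70 above the bench; the flap is 46 long from hinge to free edge, 232 wide, 3 thick
- flap_far_hinge (a point): middle of the hinge line of the +x flap, same sizes
- lid (a joint): angle of the case's lid: 0 shut, 1.95 fully open (leaning back); its hinge is a little stiff; tipped forward below about 1 it falls shut slowly by its own weight
- lid_hinge (a point): middle of the lid's hinge line (along the case's y) on the case's +x rim; the lid is a plate 116 long from hinge to free edge, 232 wide, 4 thick, with a low black handle (12 high) on its outside within 40 of the middle
- hasp (a joint): angle of the hasp, a slotted steel strap 32 wide, 45 long, 3 thick, hinged to the middle of the lid's free edge: with the lid shut, 0 hangs straight down the case's front with the staple through its slot, 1.57 points level out from the front, 2.4 is as far up as it goes; stiff, stays where left
- hasp_hinge (a point): middle of the hasp's hinge line (along the case's y)
- hasp_tip (a point): middle of the hasp's free end
- slot0 (a point): middle of the mouth of a rack slot (at y = -80 in the case, 34 above the bench); the slot runs along the case's x: 70 long, 14 wide, 24 deep, 3 mm chamfers; its floor is 10 above the bench, so a seated pad's top is at 62
- slot1 (a point): middle of the mouth of a rack slot (at y = -40 in the case, 34 above the bench); the slot runs along the case's x: 70 long, 14 wide, 24 deep, 3 mm chamfers; its floor is 10 above the bench, so a seated pad's top is at 62
- slot2 (a point): middle of the mouth of a rack slot (at y = 0 in the case, 34 above the bench); the slot runs along the case's x: 70 long, 14 wide, 24 deep, 3 mm chamfers; its floor is 10 above the bench, so a seated pad's top is at 62
- slot3 (a point): middle of the mouth of a rack slot (at y = 40 in the case, 34 above the bench); the slot runs along the case's x: 70 long, 14 wide, 24 deep, 3 mm chamfers; its floor is 10 above the bench, so a seated pad's top is at 62
- slot4 (a point): middle of the mouth of a rack slot (at y = 80 in the case, 34 above the bench); the slot runs along the case's x: 70 long, 14 wide, 24 deep, 3 mm chamfers; its floor is 10 above the bench, so a seated pad's top is at 62
- pad0: a motorcycle brake pad standing on its long edge: a dark steel backing plate 64 long (its x) x 5 x 52 high with a 5 mm grey friction block on one face (10 thick in all, along its y). Origin: centre of its underside; z up. At the start it stands loosely in one of the grooves of the carton's card insert and may lie up to 13 mm off the groove's middle lengthwise. None if this pad is absent
- pad1: a motorcycle brake pad standing on its long edge: a dark steel backing plate 64 long (its x) x 5 x 52 high with a 5 mm grey friction block on one face (10 thick in all, along its y). Origin: centre of its underside; z up. At the start it stands loosely in one of the grooves of the carton's card insert and may lie up to 13 mm off the groove's middle lengthwise. None if this pad is absent
- pad2: a motorcycle brake pad standing on its long edge: a dark steel backing plate 64 long (its x) x 5 x 52 high with a 5 mm grey friction block on one face (10 thick in all, along its y). Origin: centre of its underside; z up. At the start it stands loosely in one of the grooves of the carton's card insert and may lie up to 13 mm off the groove's middle lengthwise. None if this pad is absent
- pad3: a motorcycle brake pad standing on its long edge: a dark steel backing plate 64 long (its x) x 5 x 52 high with a 5 mm grey friction block on one face (10 thick in all, along its y). Origin: centre of its underside; z up. At the start it stands loosely in one of the grooves of the carton's card insert and may lie up to 13 mm off the groove's middle lengthwise. None if this pad is absent
- pad4: a motorcycle brake pad standing on its long edge: a dark steel backing plate 64 long (its x) x 5 x 52 high with a 5 mm grey friction block on one face (10 thick in all, along its y). Origin: centre of its underside; z up. At the start it stands loosely in one of the grooves of the carton's card insert and may lie up to 13 mm off the groove's middle lengthwise. None if this pad is absent
- tin: bystander: blue paint tin, 84 across, 107 high; origin: centre of its underside
- block: bystander: wooden block 50 x 120 x 35; origin: centre of its underside
- spanner: bystander: spanner 150 long, lying flat; origin near its middle

How it is judged:
On the way, in this order (a step that is already met when the one before it is completed fails the run):
1. both carton flaps are folded back (value of joint each of flap_near, flap_far above 1.8 rad), for 0.2 s.
2. every pad stands upright, fully home, in a slot of the rack (z of each of pad0, pad1, pad2, pad3, pad4 in the frame of case below 0.016 m and angle between each of pad0, pad1, pad2, pad3, pad4's own z axis and vertical below 0.3 rad and (horizontal distance between pad0 and slot0 below 0.012 m or horizontal distance between pad0 and slot1 below 0.012 m or horizontal distance between pad0 and slot2 below 0.012 m or horizontal distance between pad0 and slot3 below 0.012 m or horizontal distance between pad0 and slot4 below 0.012 m) and (horizontal distance between pad1 and slot0 below 0.012 m or horizontal distance between pad1 and slot1 below 0.012 m or horizontal distance between pad1 and slot2 below 0.012 m or horizontal distance between pad1 and slot3 below 0.012 m or horizontal distance between pad1 and slot4 below 0.012 m) and (horizontal distance between pad2 and slot0 below 0.012 m or horizontal distance between pad2 and slot1 below 0.012 m or horizontal distance between pad2 and slot2 below 0.012 m or horizontal distance between pad2 and slot3 below 0.012 m or horizontal distance between pad2 and slot4 below 0.012 m) and (horizontal distance between pad3 and slot0 below 0.012 m or horizontal distance between pad3 and slot1 below 0.012 m or horizontal distance between pad3 and slot2 below 0.012 m or horizontal distance between pad3 and slot3 below 0.012 m or horizontal distance between pad3 and slot4 below 0.012 m) and (horizontal distance between pad4 and slot0 below 0.012 m or horizontal distance between pad4 and slot1 below 0.012 m or horizontal distance between pad4 and slot2 below 0.012 m or horizontal distance between pad4 and slot3 below 0.012 m or horizontal distance between pad4 and slot4 below 0.012 m)), for 0.2 s.
3. the lid is shut over them (all of step 2 and value of joint lid below 0.06 rad), for 0.2 s.
4. the hasp is swung down over the staple (value of joint lid below 0.06 rad and value of joint hasp below 0.25 rad), for 0.2 s.
At the end, for the whole second after the job is handed in: Every pad present stands in a slot of the case's rack (underside within 6 mm of the slot floor, within 12 mm of a slot's middle, leaning under 0.3 rad) and is at rest; lid shut to within 0.06 rad; hasp within 0.25 rad of hanging straight down over the staple (all of step 2 and all of step 4 and linear speed of each of pad0, pad1, pad2, pad3, pad4 below 0.03 m/s); the robot touches nothing.
It fails at once if the tin is moved more than 5 cm (distance of tin from where it was at the start of the episode above 0.05 m).
It fails at once if the block is moved more than 5 cm (distance of block from where it was at the start of the episode above 0.05 m).
It fails at once if the spanner is moved more than 5 cm (distance of spanner from where it was at the start of the episode above 0.05 m).
Of pad0, pad1, pad2, pad3, pad4 only 3 to 5 are there at a start; the rules pass over those that are not, and their reading is None.
At some moment in a run one of pad0, pad1, pad2, pad3, pad4 may be knocked a few centimetres aside while the robot is not near it.
It also fails if it takes over 210 s, if anything falls off the work surface, if the arm or the gripper's body presses on something with over 40 N, if the wrist force passes 120 N, or if a joint passes its speed limit or range.

## Working session

There is one attempt and no reset: what is moved stays moved. The work goes in short steps, each a Python script; the robot and the scene stay as the last script left them, time stands still between calls to the robot, and variables do not carry over. Pictures are saved under pics/ and viewed, at most 14 in all, crops included, and the job is handed in when it is done.

```bash
ls; mkdir -p pics; python3 - <<'E'
from bench import manip as m
import cv2,numpy as np
for n in("scene","top"):
    p,d=m.grab_frame(n); cv2.imwrite(f"pics/{n}0.png",p[:,:,::-1]); np.save(f"pics/{n}0d.npy",d)
    for k in "carton case flap_near_hinge lid hasp slot0 slot4 pad0 tin block spanner hasp_tip flap_near flap_far lid_hinge flap_far_hinge".split():
        r=m.look_for(n,k); print(n,k,[(np.round(x["at"],3).tolist(),round(x["confidence"],2)) for x in r[:5]])
print(m.get_calibration("top"),m.current_time(), m.current_tcp_rot())
E
```

```text
pics
scene carton [([0.579, 0.214, 0.069], 0.98), ([0.652, -0.196, 0.205], 0.51)]
scene case [([0.551, -0.208, 0.042], 0.92), ([0.651, -0.195, 0.205], 0.38), ([0.77, -0.008, 0.007], 0.3)]
scene flap_near_hinge [([0.504, 0.222, 0.099], 0.7)]
scene lid [([0.627, -0.211, 0.143], 0.78), ([0.505, 0.222, 0.101], 0.43), ([0.452, 0.46, 0.035], 0.28)]
scene hasp [([0.654, -0.196, 0.205], 0.59), ([0.558, -0.211, 0.043], 0.2)]
scene slot0 [([0.551, -0.201, 0.042], 0.59), ([0.77, -0.007, 0.008], 0.5)]
scene slot4 [([0.551, -0.201, 0.042], 0.59), ([0.77, -0.007, 0.008], 0.5)]
scene pad0 []
scene tin [([0.561, -0.478, 0.104], 0.61)]
scene block [([0.45, 0.463, 0.031], 0.96), ([0.504, 0.218, 0.098], 0.22)]
scene spanner [([0.769, -0.007, 0.008], 0.67)]
scene hasp_tip [([0.504, 0.225, 0.099], 0.67)]
scene flap_near [([0.507, 0.228, 0.097], 0.68), ([0.589, 0.216, 0.095], 0.6)]
scene flap_far [([0.589, 0.216, 0.094], 0.71), ([0.554, -0.21, 0.045], 0.67), ([0.579, 0.209, 0.069], 0.47)]
scene lid_hinge [([0.626, -0.205, 0.143], 0.91)]
scene flap_far_hinge [([0.586, 0.216, 0.093], 0.61), ([0.554, -0.21, 
[... 1043 characters left out ...]
5], 0.47)]
top lid_hinge [([0.62, -0.195, 0.142], 0.65), ([0.586, 0.222, 0.092], 0.38)]
top flap_far_hinge [([0.588, 0.224, 0.096], 0.74), ([0.578, -0.2, 0.034], 0.18)]
{'camera_matrix': array([[409.05873601,   0.        , 277.58635217],
       [  0.        , 409.05873601, 208.02317385],
       [  0.        ,   0.        ,   1.        ]]), 'R': array([[ 0.0178916 , -0.99968314, -0.017706  ],
       [-0.98649726, -0.01476666, -0.16311073],
       [ 0.16279759,  0.02038523, -0.98644888]]), 't': array([0.00889037, 0.59479501, 1.08756211])} 1.7 [[-9.23469549e-01  3.83671724e-01  1.46845851e-05]
 [ 3.83671723e-01  9.23469549e-01 -1.25083660e-05]
 [-1.83598735e-05 -5.91703502e-06 -1.00000000e+00]]
```

View pics/top0.png

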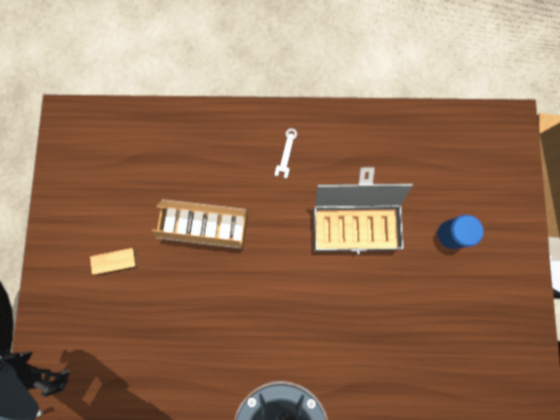

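View pics/scene0.png

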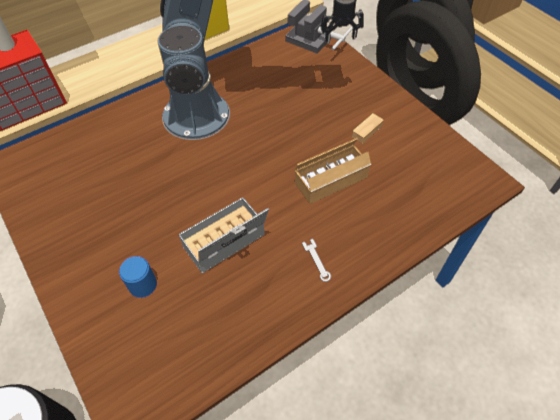

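The top view shows the carton at about (200,225) with the flaps nearly upright and roughly 3–4 pads. The open case is at (358,220) with an empty rack and the hasp sticking up at (367,175). The tin, block and spanner are clear of both. Next I'll look from close with the wrist camera.

```bash
cat > h.py <<'E'
from bench import manip as m
import numpy as np, cv2
def R(yaw): # tool down; tool y axis at angle yaw from world x+90 (yaw=0: closes along world y)
    c,s=np.cos(yaw),np.sin(yaw); return np.array([[-c,-s,0],[-s,c,0],[0,0,-1.]])@np.eye(3)
def cloud(n,save=None):
    c=m.get_calibration(n); p,d=m.grab_frame(n)
    if save: cv2.imwrite(save,p[:,:,::-1])
    K=c["camera_matrix"]; v,u=np.mgrid[:420,:560]; x=(u-K[0,2])/K[0,0]; y=(v-K[1,2])/K[1,1]
    if n=="wrist":
        r=np.hypot(x,y)+1e-9; s=np.tan(np.minimum(r,1.5))/r; x=x*s;y=y*s
    P=np.stack([x*d,y*d,d],-1); X=(P-c["t"])@c["R"]; X[d<=0]=np.nan
    return p,X
E
python3 - <<'E'
from h import *
print(np.linalg.det(R(.3)))
for k,(x,y,z) in {"carton":(.52,.22,.32),"case":(.50,-.2,.34)}.items():
    m.move_ptp([x,y,z],R(0)); p,X=cloud("wrist",f"pics/w_{k}.png"); np.save(f"pics/w_{k}.npy",X)
    c=m.get_calibration("wrist"); print(k,np.round(-c["R"].T@c["t"],3),np.round(c["R"],2).tolist(),c["camera_matrix"][0],m.current_time(),m.current_qpos().round(2))
    for n in ["pad0","lid_hinge","hasp_tip","flap_near","flap_far"]: print(n,[(np.round(x["at"],3).tolist(),round(x["confidence"],2)) for x in m.look_for("wrist",n)])
E
```

```text
0.9999999999999999
carton [0.441 0.221 0.5  ] [[-0.0, 1.0, -0.0], [0.95, 0.0, 0.31], [0.31, -0.0, -0.95]] [325.1922621    0.         281.94179071] 3.3667 [ 0.32  0.28  1.44  0.    1.42 -1.25]
pad0 [([0.546, 0.146, 0.05], 0.95), ([0.559, 0.266, 0.045], 0.8)]
lid_hinge [([0.617, -0.156, 0.138], 0.89)]
hasp_tip [([0.647, -0.185, 0.202], 0.64)]
flap_near [([0.505, 0.226, 0.099], 0.65)]
flap_far [([0.582, 0.223, 0.1], 0.69)]
case [ 0.421 -0.199  0.521] [[-0.0, 1.0, -0.0], [0.95, 0.0, 0.31], [0.31, -0.0, -0.95]] [325.1922621    0.         281.94179071] 5.2167 [-0.47  0.22  1.47  0.    1.45 -2.04]
pad0 [([0.545, 0.139, 0.051], 0.75), ([0.558, 0.264, 0.043], 0.71), ([0.547, 0.222, 0.048], 0.65)]
lid_hinge [([0.62, -0.196, 0.146], 0.87)]
hasp_tip [([0.649, -0.195, 0.208], 0.77), ([0.596, -0.199, 0.068], 0.46)]
flap_near [([0.546, 0.217, 0.052], 0.74), ([0.499, 0.19, 0.098], 0.72), ([0.597, -0.196, 0.066], 0.15)]
flap_far []
```

View pics/w_carton.png

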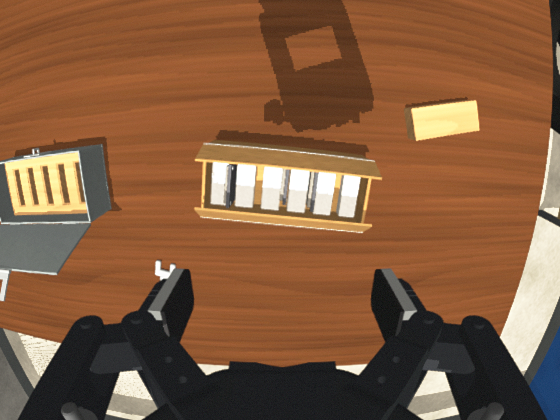

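```bash
python3 - <<'E'
import numpy as np,cv2
for k,cx,cy in(("carton",.55,.22),("case",.57,-.2)):
    X=np.load(f"pics/w_{k}.npy").reshape(-1,3); X=X[np.isfinite(X).all(1)]
    X=X[(abs(X[:,0]-cx)<.14)&(abs(X[:,1]-cy)<.16)]
    for lo,hi in((.045,.06),(.06,.069),(.069,.075),(.068,.08),(.08,.13),(.03,.038)):
        Q=X[(X[:,2]>lo)&(X[:,2]<hi)]
        if len(Q)>20: print(k,lo,hi,len(Q),cv2.minAreaRect(Q[:,:2].astype(np.float32)*1000),Q.mean(0).round(4))
# height maps at 1mm
    H=np.zeros((300,320),np.uint8); i=((X[:,0]-cx+.14)*1000).astype(int);j=((X[:,1]-cy+.16)*1000).astype(int)
    np.maximum.at(H,(i,j),np.clip(X[:,2]*1500,0,255).astype(np.uint8)); H=cv2.dilate(H,np.ones((2,2)))
    cv2.imwrite(f"pics/h_{k}.png",cv2.applyColorMap(H[::-1,::-1],cv2.COLORMAP_JET))
a=cv2.imread("pics/h_carton.png");b=cv2.imread("pics/h_case.png");cv2.imwrite("pics/h.png",np.hstack([a,b]))
E
```

```text
carton 0.045 0.06 1327 ((545.177734375, 226.61846923828125), (228.35455322265625, 96.94750213623047), 84.1163330078125) [0.5547 0.2143 0.0523]
carton 0.06 0.069 143 ((555.0940551757812, 225.32704162597656), (227.5048370361328, 66.3946533203125), 84.30813598632812) [0.5566 0.2391 0.0645]
carton 0.069 0.075 521 ((546.7538452148438, 225.28326416015625), (233.3339385986328, 106.0972900390625), 84.3194808959961) [0.5415 0.2263 0.0722]
carton 0.068 0.08 1040 ((546.6229248046875, 225.26303100585938), (233.47605895996094, 106.15176391601562), 84.20382690429688) [0.5355 0.2255 0.0746]
carton 0.08 0.13 4286 ((545.6680908203125, 225.20950317382812), (233.309814453125, 98.69305419921875), 84.11356353759766) [0.5296 0.2254 0.1006]
carton 0.03 0.038 782 ((545.2115478515625, 226.9464111328125), (228.09486389160156, 97.18971252441406), 84.22542572021484) [0.5589 0.2201 0.0327]
case 0.045 0.06 1056 ((535.8656005859375, -200.6639404296875), (125.8648681640625, 229.13189697265625), 1.5843316316604614) [ 0.5562 -0.2001  0.0527]
case 0.06 0.069 696 ((540.9683837890625, -200.2954864501953), (115.82626342773438, 228.5010223388672), 1.5363807678222656) [ 0.5537 -0.2006  0.0646]
case 0.069 0.075 1007 ((543.1251831054688, -200.61972045898438), (117.28726196289062, 233.03158569335938), 1.4223090410232544) [ 0.5469 -0.1979  0.0732]
case 0.068 0.08 1702 ((543.8452758789062, -200.58486938476562), (119.2553939819336, 233.0246124267578), 1.4772305488586426) [ 0.5548 -0.2006  0.0742]
case 0.08 0.13 3843 ((609.371826171875, -198.5222930908203), (16.961925506591797, 232.5467071533203), 1.4690006971359253) [ 0.6098 -0.1986  0.106 ]
case 0.03 0.038 7631 ((540.6922607421875, -200.74142456054688), (115.693359375, 227.73361206054688), 1.4793519973754883) [ 0.5452 -0.2005  0.0346]
```

View pics/h.png

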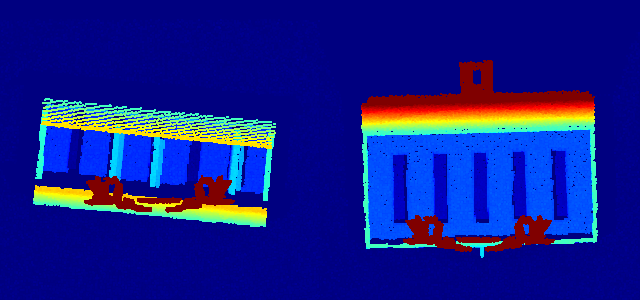

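The wrist view shows three pads, at about (232,185), (285,190) and (312,195). Both flaps are a little inside upright. Carton: centre (0.546, 0.225), yaw −0.10. Case: centre (0.543, −0.2006), yaw +0.025. I'll fold the flaps now.

```bash
cat >> h.py <<'E'
CC=np.array([.546,.2253]); CY=-.1012
KC=np.array([.5431,-.2006]); KY=.0254
def fr(c,yaw,x,y): return c+np.array([np.cos(yaw)*x-np.sin(yaw)*y,np.sin(yaw)*x+np.cos(yaw)*y])
def P(c,yaw,x,y,z): return [*fr(c,yaw,x,y),z]
E
python3 - <<'E'
from h import *
m.set_gripper(0)
m.move_ptp(P(CC,CY,0,0,.16),R(CY)); m.move_l(P(CC,CY,0,0,.085))
for s in(-1,1):
    m.move_l(P(CC,CY,s*77,0,85) if 0 else P(CC,CY,s*.077,0,.085),max_speed=.12); print(m.current_force().round(1))
    m.move_l(P(CC,CY,s*.079,0,.077),max_speed=.05); print(m.current_force().round(1))
    m.move_l(P(CC,CY,s*.077,0,.10)); m.move_l(P(CC,CY,0,0,.10))
m.move_ptp([.50,.22,.30],R(CY)); p,X=cloud("wrist","pics/w2.png"); np.save("pics/w2.npy",X)
print([(np.round(x["at"],3).tolist(),round(x["confidence"],2)) for x in m.look_for("wrist","pad0")],m.current_time())
c,s=np.cos(CY),np.sin(CY); X=X.reshape(-1,3);X=X[np.isfinite(X).all(1)]
L=np.c_[(X[:,:2]-CC)@np.array([[c,-s],[s,c]]),X[:,2]]*1000
I=(abs(L[:,0])<52)&(abs(L[:,1])<112)
for y in(-80,-40,0,40,80):
    Q=L[I&(abs(L[:,1]-y)<12)&(L[:,2]>46)&(L[:,2]<61)&(abs(L[:,0])<45)]
    if len(Q)>15: print(y,len(Q),np.percentile(Q,[1,5,50,95,99],axis=0).round(1).tolist())
for q,n in((L[(abs(L[:,0])<62)&(abs(L[:,1])<122)&(L[:,2]>65)&(L[:,2]<74)],"rim"),(L[I&(L[:,2]>22)&(L[:,2]<32)],"ins"),(L[(L[:,0]<-55)&(L[:,0]>-95)&(abs(L[:,1])<60)&(L[:,2]>20)],"near"),(L[(L[:,0]>55)&(L[:,0]<95)&(abs(L[:,1])<60)&(L[:,2]>20)],"far")):
    print(n,len(q),np.percentile(q,[1,50,99],axis=0).round(1).tolist(),cv2.minAreaRect(q[:,:2].astype(np.float32)))
E
```

```text
[ 0.6 -0.1 -0.1]
[ 0.1  0.3 -0.2]
[-0.1  0.1 -0.6]
[ 0.6  0.  -0. ]
[([0.55, 0.143, 0.049], 0.83), ([0.549, 0.223, 0.063], 0.65), ([0.561, 0.263, 0.048], 0.53)] 13.675
-80 314 [[-18.4, -87.6, 46.6], [-15.9, -86.9, 48.2], [9.5, -80.8, 54.7], [36.9, -77.4, 57.8], [40.3, -76.9, 58.7]]
0 228 [[-19.3, -6.8, 49.3], [-17.2, -6.8, 49.7], [2.8, -2.7, 55.7], [23.9, 1.4, 57.9], [27.0, 1.5, 58.4]]
40 296 [[-19.8, 33.1, 47.3], [-17.2, 33.4, 49.3], [5.9, 38.2, 53.1], [30.0, 42.7, 57.6], [33.5, 43.6, 58.2]]
rim 416 [[-51.5, -115.9, 65.3], [7.6, 42.5, 70.7], [43.5, 116.1, 73.9]] ((0.5959892272949219, 0.33058929443359375), (232.783447265625, 104.30721282958984), 89.99475860595703)
ins 4647 [[-48.9, -110.1, 22.5], [15.3, 6.5, 28.7], [47.4, 110.0, 31.6]] ((-0.9108505249023438, 0.0395050048828125), (97.4857406616211, 223.8102569580078), 0.020299213007092476)
near 26347 [[-65.4, -58.4, 350.0], [-57.3, -8.0, 416.0], [-55.1, 46.8, 437.0]] ((-60.86232376098633, -3.9634323120117188), (112.05474853515625, 11.724629402160645), 89.99824523925781)Traceback (most recent call last):
  File "<stdin>", line 17, in <module>
    return _quantile_unchecked(
        a, q, axis, out, overwrite_input, method, keepdims, weights)
    return _ureduce(a,
                    func=_quantile_ureduce_func,
    ...<5 lines>...
                    overwrite_input=overwrite_input,
                    method=method)
    r = func(a, **kwargs)
    result = _quantile(arr,
                       quantiles=q,
    ...<2 lines>...
                       out=out,
                       weights=wgt)
    slices_having_nans = np.isnan(arr[-1, ...])
                                  ~~~^^^^^^^^^
IndexError: index -1 is out of bounds for axis 0 with size 0
```

View pics/w2.png

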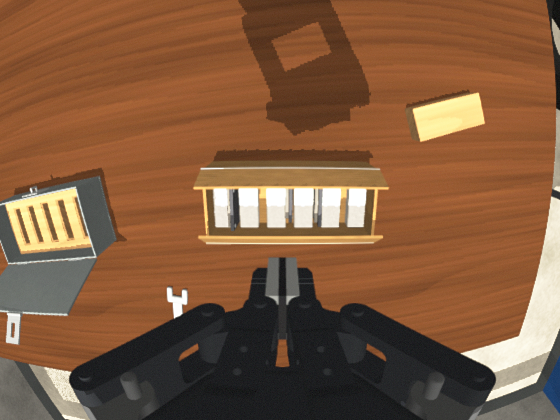

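```bash
python3 - <<'E'
from h import *
X=np.load("pics/w2.npy")
c,s=np.cos(CY),np.sin(CY); X=X.reshape(-1,3);X=X[np.isfinite(X).all(1)]
L=np.c_[(X[:,:2]-CC)@np.array([[c,-s],[s,c]]),X[:,2]]*1000
L=L[(abs(L[:,1])<100)&(L[:,2]<140)&(L[:,2]>60)]
for x in range(-110,110,6):
    q=L[abs(L[:,0]-x)<3]
    if len(q): print(x,len(q),np.percentile(q[:,2],[5,50,95]).round(0))
print(m.current_ee_pos())
E
```

```text
-50 824 [74. 79. 86.]
-44 1258 [ 86.  95. 103.]
-38 1192 [103. 111. 116.]
-32 89 [113. 115. 116.]
28 476 [109. 111. 113.]
34 163 [104. 106. 108.]
40 292 [ 91.  94. 100.]
46 153 [82. 84. 85.]
52 144 [74. 76. 77.]
[0.49983335 0.21975062 0.29780627]
```

```bash
python3 - <<'E'
from h import *
def prof(tag):
    p,X=cloud("scene",f"pics/{tag}.png")
    c,s=np.cos(CY),np.sin(CY); X=X.reshape(-1,3);X=X[np.isfinite(X).all(1)]
    L=np.c_[(X[:,:2]-CC)@np.array([[c,-s],[s,c]]),X[:,2]]*1000
    L=L[(abs(L[:,1])<110)&(abs(L[:,1])>40)&(L[:,2]<140)&(L[:,2]>60)]
    print(tag,[(x,int(np.median(q))) for x in range(-110,110,8) if len(q:=L[abs(L[:,0]-x)<4][:,2])>5],m.current_ee_pos().round(4),m.current_force().round(1))
m.move_ptp(P(CC,CY,0,0,.16),R(CY)); m.move_l(P(CC,CY,0,0,.085)); prof("a")
m.move_l(P(CC,CY,-.05,0,.085),max_speed=.05); prof("b")
m.move_l(P(CC,CY,-.077,0,.085),max_speed=.05); prof("c")
m.move_l(P(CC,CY,-.079,0,.077),max_speed=.05); prof("d")
m.move_l(P(CC,CY,-.079,0,.13),max_speed=.05); prof("e")
E
```

```text
a [(-54, 67), (-46, 71), (-38, 106), (26, 105), (34, 99), (42, 87), (50, 74)] [0.5469 0.2256 0.0867] [-0.2 -0.4  0.1]
b [(-54, 67), (-46, 70), (-38, 105), (26, 106), (34, 100), (42, 86), (50, 73)] [0.4965 0.2303 0.085 ] [-0.7 -0.3  0.3]
c [(-54, 68), (-46, 71), (-38, 108), (-30, 115), (26, 105), (34, 100), (42, 89), (50, 74), (58, 76)] [0.4696 0.2331 0.0851] [ 0.3  0.5 -1. ]
d [(-54, 67), (-46, 71), (-38, 105), (26, 106), (34, 100), (42, 87), (50, 74)] [0.4673 0.2332 0.0768] [ 0.4 -0.7  0.1]
e [(-54, 68), (-46, 72), (-38, 107), (26, 106), (34, 100), (42, 88), (50, 74)] [0.4672 0.2332 0.1297] [-0.3 -0.  -0.1]
```

```bash
python3 - <<'E'
import cv2,numpy as np
a=[cv2.resize(cv2.imread(f"pics/{k}.png")[100:220,260:400],None,fx=2.8,fy=2.4,interpolation=2) for k in "abde"]
cv2.imwrite("pics/abde.png",np.vstack([np.hstack(a[:2]),np.hstack(a[2:])]))
E
```

```text
(no output)
```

View pics/abde.png

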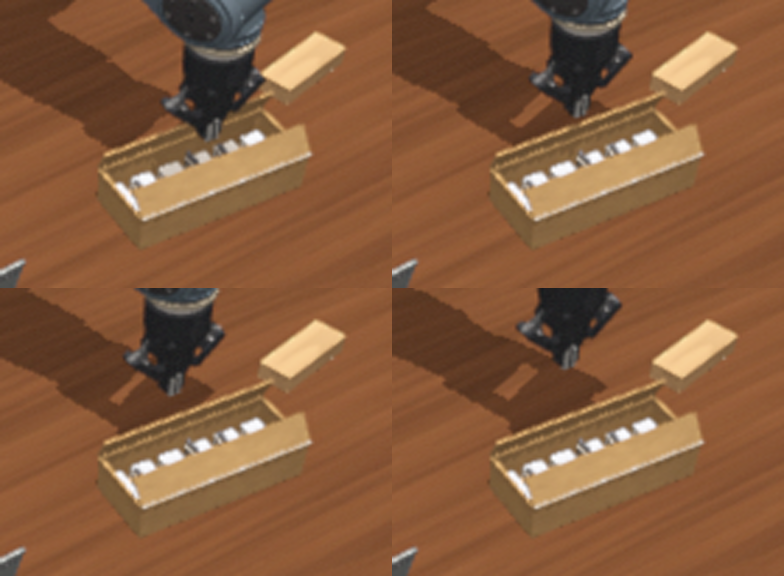

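```bash
python3 - <<'E'
from h import *
print(m.current_ee_pos(),m.current_tcp_rot().round(2).tolist(),m.current_grip_width())
for n in("scene","top"):
    p,X=cloud(n); X=X.reshape(-1,3); q=X[np.isfinite(X).all(1)]
    q=q[(np.hypot(q[:,0]-.4672,q[:,1]-.2332)<.05)&(q[:,2]>.03)]
    print(n,len(q)); o=q[np.argsort(q[:,2])]; print(o[:60:6].round(3).tolist())
E
```

```text
[0.46723439 0.23321544 0.12967215] [[-0.99, 0.1, -0.0], [0.1, 0.99, -0.0], [0.0, -0.0, -1.0]] -0.003272398984191056
scene 1975
[[0.495, 0.202, 0.031], [0.498, 0.213, 0.032], [0.501, 0.231, 0.034], [0.497, 0.23, 0.036], [0.5, 0.232, 0.037], [0.5, 0.236, 0.04], [0.504, 0.263, 0.042], [0.495, 0.193, 0.043], [0.504, 0.25, 0.045], [0.499, 0.202, 0.046]]
top 2552
[[0.516, 0.226, 0.048], [0.49, 0.201, 0.071], [0.49, 0.19, 0.074], [0.494, 0.23, 0.077], [0.492, 0.208, 0.079], [0.497, 0.235, 0.081], [0.494, 0.21, 0.081], [0.499, 0.236, 0.085], [0.497, 0.212, 0.087], [0.496, 0.206, 0.089]]
```

```bash
python3 - <<'E'
from h import *
p,X=cloud("scene","pics/e2.png"); q=X.reshape(-1,3); q=q[np.isfinite(q).all(1)]
for r in(.015,.03):
    s=q[(np.hypot(q[:,0]-.4672,q[:,1]-.2332)<r)&(q[:,2]>.03)]; print(len(s),s[np.argsort(s[:,2])][:40:4].round(3).tolist())
c=m.get_calibration("scene")
for pt in([.4672,.2332,.1297],[.4672,.2332,.18],P(CC,CY,-.05,0,.07),P(CC,CY,-.05,.116,.07)):
    v=c["camera_matrix"]@(c["R"]@np.array(pt)+c["t"]); print((v[:2]/v[2]).round(0))
E
```

```text
177 [[0.472, 0.231, 0.166], [0.476, 0.223, 0.173], [0.476, 0.227, 0.176], [0.472, 0.222, 0.18], [0.473, 0.229, 0.181], [0.472, 0.225, 0.183], [0.477, 0.238, 0.184], [0.471, 0.227, 0.185], [0.471, 0.226, 0.19], [0.466, 0.221, 0.194]]
558 [[0.495, 0.236, 0.035], [0.495, 0.233, 0.068], [0.472, 0.226, 0.173], [0.476, 0.236, 0.175], [0.474, 0.244, 0.178], [0.47, 0.219, 0.18], [0.474, 0.236, 0.182], [0.471, 0.222, 0.184], [0.461, 0.222, 0.184], [0.471, 0.227, 0.185]]
[321. 139.]
[322. 129.]
[325. 157.]
[353. 145.]
```

View pics/e2.png

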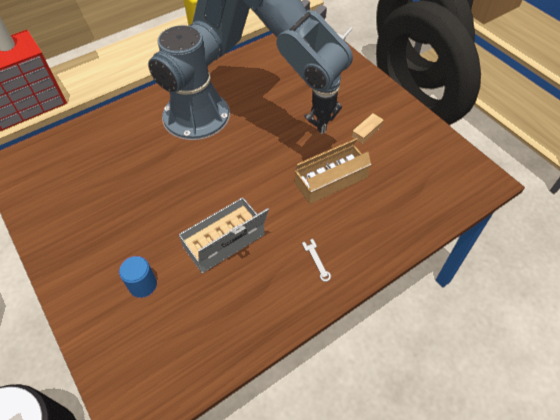

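The fingers really do end about 37 mm above the reported TCP: the depth shows the tip at z≈0.167 when 0.130 is reported. So my sweep passed over the flaps without touching them. I'll measure the offset by touching the bench.

```bash
python3 - <<'E'
from h import *
m.move_l([.467,.233,.2]); m.move_ptp([.5,.02,.05],R(0)); m.dwell(.2)
f0=m.current_force()[2]; z=.05; m.move_l([.5,.02,.0],max_speed=.08); m.move_l([.5,.02,-.025],max_speed=.05);z=-.025
for i in range(22):
    z-=.0015; m.move_l([.5,.02,z],max_speed=.03); f=m.current_force()[2]; 
    if abs(f-f0)>4: break
print(z,f0,f,m.current_ee_pos(),m.current_time())
p,X=cloud("scene"); q=X.reshape(-1,3); q=q[np.isfinite(q).all(1)]
s=q[(np.hypot(q[:,0]-.5,q[:,1]-.02)<.03)&(q[:,2]>.008)]; print(len(s),s[np.argsort(s[:,2])][:40:4].round(3).tolist())
for a in(.02,.04,.06):
    t=s[abs(s[:,2]-a)<.01]; print(a,t.min(0).round(3),t.max(0).round(3)) if len(t) else 0
m.move_l([.5,.02,.05])
E
```

```text
-0.03850000000000001 -0.27656533524360455 25.74202718242152 [ 0.50012645  0.01998385 -0.03713706] 24.25
607 [[0.507, 0.019, 0.01], [0.504, 0.014, 0.01], [0.508, 0.015, 0.014], [0.511, 0.025, 0.016], [0.509, 0.023, 0.02], [0.512, 0.017, 0.022], [0.506, 0.012, 0.026], [0.504, 0.006, 0.027], [0.5, 0.005, 0.03], [0.512, 0.02, 0.031]]
0.02 [0.491 0.004 0.01 ] [0.512 0.032 0.03 ]
0.04 [ 0.494 -0.002  0.031] [0.514 0.045 0.05 ]
0.06 [ 0.487 -0.008  0.05 ] [0.517 0.048 0.07 ]
```

```bash
cat >> h.py <<'E'
DZ=-.037
def P(c,yaw,x,y,z): return [*fr(c,yaw,x,y),z+DZ]   # z = real tip height
E
cat > flap.py <<'E'
from h import *
m.move_ptp(P(CC,CY,0,0,.16),R(CY)); m.move_l(P(CC,CY,0,0,.085))
for s in(-1,1):
    m.move_l(P(CC,CY,s*.077,0,.085),max_speed=.1); print(m.current_force().round(1))
    m.move_l(P(CC,CY,s*.079,0,.079),max_speed=.05); print(m.current_force().round(1))
    m.move_l(P(CC,CY,s*.077,0,.10)); m.move_l(P(CC,CY,0,0,.10))
m.set_gripper(.35)
m.move_ptp([.50,.22,.28],R(CY)); p,X=cloud("wrist","pics/w3.png"); np.save("pics/w3.npy",X)
print([(np.round(x["at"],3).tolist(),round(x["confidence"],2)) for x in m.look_for("wrist","pad0")],m.current_time())
c,s=np.cos(CY),np.sin(CY); X=X.reshape(-1,3);X=X[np.isfinite(X).all(1)]
L=np.c_[(X[:,:2]-CC)@np.array([[c,-s],[s,c]]),X[:,2]]*1000
I=(abs(L[:,0])<47)&(abs(L[:,1])<112)
for y in(-80,-40,0,40,80):
    Q=L[I&(abs(L[:,1]-y)<12)&(L[:,2]>46)&(L[:,2]<61)&(abs(L[:,0])<45)]
    if len(Q)>15: print(y,len(Q),np.percentile(Q,[1,5,50,95,99],axis=0).round(1).tolist(),cv2.minAreaRect(Q[:,:2].astype(np.float32)))
for y in(-40,80):
  Q=L[I&(abs(L[:,1]-y)<5)&(L[:,2]<22)]; print("groove",y,np.percentile(Q,[2,50,98],axis=0).round(1).tolist() if len(Q)else 0)
L=L[(abs(L[:,1])<100)&(L[:,2]<140)&(L[:,2]>60)]
print([(x,int(np.median(q))) for x in range(-110,110,6) if len(q:=L[abs(L[:,0]-x)<3][:,2])>5])
E
python3 flap.py
```

```text
[-0.1  0.5  0.1]
[-0.4  0.6  0.9]
[ 0.4 -1.1  0.8]
[ 0.1  0.1 -0.4]
[([0.539, 0.227, 0.055], 0.92), ([0.545, 0.144, 0.047], 0.87), ([0.549, 0.266, 0.047], 0.73)] 32.2833
-80 366 [[-22.9, -87.5, 46.4], [-19.9, -87.1, 48.4], [7.4, -80.7, 55.1], [36.2, -77.3, 57.9], [40.2, -76.9, 58.4]] ((9.044868469238281, -82.36968994140625), (11.345148086547852, 64.55799865722656), 89.2721939086914)
0 352 [[-35.3, -6.9, 48.5], [-31.8, -6.9, 49.5], [-6.4, -1.9, 55.5], [22.9, 2.1, 57.8], [26.6, 2.9, 58.3]] ((-3.7674694061279297, -1.7353057861328125), (63.319908142089844, 10.287429809570312), 0.10972502827644348)
40 374 [[-29.1, 33.1, 47.9], [-25.6, 33.4, 49.2], [1.6, 38.3, 53.9], [29.5, 42.6, 57.8], [33.2, 43.1, 58.4]] ((2.2679271697998047, 38.00566101074219), (10.246203422546387, 63.434566497802734), 89.69280242919922)
groove -40 [[-30.4, -44.8, 3.2], [8.3, -40.2, 4.9], [46.6, -35.3, 11.9]]
groove 80 [[-29.8, 78.6, 3.2], [6.9, 81.7, 4.8], [46.8, 84.9, 8.7]]
[(-92, 79), (-86, 78), (-80, 77), (-74, 76), (-68, 74), (-62, 73), (-56, 72), (-50, 71), (-44, 70), (46, 68), (52, 71), (58, 72), (64, 73), (70, 75), (76, 76), (82, 77), (88, 79), (94, 80)]
```

Both flaps are now folded back to about 2.97 rad. The pads in the carton frame are at (9,−82), (−4,−2) and (2,38) mm, and the other grooves are empty. I'll refine the slot positions from the saved cloud and place the first pad.

```bash
cat > pick.py <<'E'
from h import *
import sys
def pick(px,py):
    m.set_gripper(.28); m.move_ptp(P(CC,CY,px,py,.13),R(CY)); m.move_l(P(CC,CY,px,py,.032),max_speed=.12)
    m.set_gripper(0,60); w=m.current_grip_width(); m.move_l(P(CC,CY,px,py,.15),max_speed=.2); print("grip",w,m.current_grip_width(),m.current_grip_force())
def place(k,dx=0):
    y=SL[k]
    m.move_ptp(P(KC,KY,dx,y,.16),R(KY)); m.move_l(P(KC,KY,dx,y,.066),max_speed=.15); m.dwell(.15); f0=m.current_force()
    for z in(.058,.052,.047,.043,.040,.0385):
        m.move_l(P(KC,KY,dx,y,z),max_speed=.06); f=m.current_force()-f0; print(z,f.round(1),end=" ")
        if f[2]>12: break
    print(); 
def release(k,dx=0):
    m.set_gripper(.3); y=SL[k]; m.move_l(P(KC,KY,dx,y,.16),max_speed=.2); print("t",m.current_time())
SL={0:-.08,1:-.04,2:0.,3:.04,4:.08}
E
python3 - <<'E'
from pick import *
X=np.load("pics/w_case.npy"); c,s=np.cos(KY),np.sin(KY); X=X.reshape(-1,3);X=X[np.isfinite(X).all(1)]
L=np.c_[(X[:,:2]-KC)@np.array([[c,-s],[s,c]]),X[:,2]]*1000
for y in range(-80,81,40):
    q=L[(abs(L[:,1]-y)<14)&(abs(L[:,0])<50)&(L[:,2]<30)]; print(y,len(q),np.percentile(q,[1,50,99],axis=0).round(1).tolist())
    if len(q): 
        d=q[q[:,2]<14]; print('  floor',np.percentile(d,[1,50,99],axis=0).round(1).tolist() if len(d) else 0)
pick(-.004,-.0018)
E
```

```text
-80 379 [[-30.9, -87.7, 8.9], [3.7, -83.3, 11.5], [35.0, -74.9, 29.7]]
  floor [[-30.9, -87.5, 8.8], [0.8, -82.0, 11.0], [34.7, -76.2, 13.3]]
-40 359 [[-29.9, -46.6, 8.9], [1.9, -41.4, 10.9], [34.8, -34.2, 27.9]]
  floor [[-29.6, -46.5, 8.8], [0.1, -40.5, 10.7], [34.1, -34.2, 13.2]]
0 398 [[-31.6, -7.8, 8.5], [2.9, -1.0, 10.9], [35.0, 6.2, 28.4]]
  floor [[-31.6, -7.7, 8.5], [1.0, -0.7, 10.8], [34.6, 6.1, 13.2]]
40 384 [[-30.8, 34.5, 8.7], [3.6, 41.3, 10.9], [34.7, 46.6, 26.8]]
  floor [[-30.7, 34.6, 8.7], [0.9, 41.0, 10.7], [34.2, 46.2, 12.7]]
80 377 [[-30.2, 75.5, 9.1], [2.8, 83.4, 11.2], [34.6, 87.6, 29.3]]
  floor [[-30.1, 75.9, 9.1], [2.1, 81.9, 10.7], [34.4, 87.3, 13.1]]
grip 0.10479915973056962 0.10086052245540507 59.133387207984924
```

```bash
python3 - <<'E'
from pick import *
place(2); print(m.current_ee_pos()-P(KC,KY,0,0,.0385),m.current_grip_width())
p,X=cloud("scene","pics/p1.png")
E
```

```text
0.058 [ 1.1  0.5 -0.7] 0.052 [ 1.4  0.8 -0.7] 0.047 [0.3 0.3 0.3] 0.043 [0.9 0.5 0.6] 0.04 [0.8 0.2 0.1] 0.0385 [-1.6  0.4  6.6] 
[ 0.00018981 -0.00011053  0.00054105] 0.09956509395534084
```

It went in with contact at the expected height. Next I'll release, re-measure the remaining pads in case one was knocked, and continue.

```bash
cat >> pick.py <<'E'
def scan():
    m.move_ptp([.50,.22,.28],R(CY)); p,X=cloud("wrist","pics/scan%d.png"%(m.current_time()*10))
    c,s=np.cos(CY),np.sin(CY); X=X.reshape(-1,3);X=X[np.isfinite(X).all(1)]
    L=np.c_[(X[:,:2]-CC)@np.array([[c,-s],[s,c]]),X[:,2]]*1000; r={}
    for y in(-80,-40,0,40,80):
        Q=L[(abs(L[:,1]-y)<14)&(L[:,2]>46)&(L[:,2]<61)&(abs(L[:,0])<45)]
        if len(Q)>60: (a,b),wh,_=cv2.minAreaRect(Q[:,:2].astype(np.float32)); r[y]=(a/1000,b/1000); print(y,len(Q),round(a,1),round(b,1),np.round(wh,1))
    return r
E
python3 - <<'E'
from pick import *
release(2); r=scan()
assert 40 in r and abs(r[40][1]-.038)<.004
pick(r[40][0],.039); place(3); print(m.current_grip_width())
release(3); r=scan()
E
```

```text
t 40.4333
-80 369 9.0 -82.2 [11.1 64.3]
40 384 2.2 38.1 [63.1 10.9]
grip 0.10253638495998156 0.1012720551409563 59.33080315589905
0.058 [-0.3  0.1 -0.1] 0.052 [-0.  -0.   0.1] 0.047 [-0.1  0.2  0.7] 0.043 [-0.5 -0.1  0. ] 0.04 [-0.9 -0.3 -0.4] 0.0385 [-3.6  0.4  7.1] 
0.09919903527469795
t 50.2417
-80 370 8.8 -82.3 [11.2 63.8]
```

```bash
python3 - <<'E'
from pick import *
pick(.0088,-.082); place(1); release(1); 
m.move_ptp([.46,-.2,.30],R(KY)); p,X=cloud("wrist","pics/w5.png"); np.save("pics/w5.npy",X)
print([(np.round(x["at"],3).tolist(),round(x["confidence"],2)) for x in m.look_for("wrist","pad0")])
print([(np.round(x["at"],3).tolist(),round(x["confidence"],2)) for x in m.look_for("wrist","hasp_tip")])
m.grab_frame("top"); print([(np.round(x["at"],3).tolist(),round(x["confidence"],2)) for x in m.look_for("top","pad0")])
c,s=np.cos(KY),np.sin(KY); X=X.reshape(-1,3);X=X[np.isfinite(X).all(1)]
L=np.c_[(X[:,:2]-KC)@np.array([[c,-s],[s,c]]),X[:,2]]*1000
for y in range(-80,81,40):
    q=L[(abs(L[:,1]-y)<14)&(abs(L[:,0])<50)&(L[:,2]<80)&(L[:,2]>42)]; print(y,len(q),np.percentile(q,[2,50,98],axis=0).round(1).tolist() if len(q)>5 else 0)
# lid and hasp profile
for a in range(56,140,4):
    q=L[(abs(L[:,0]-a)<2)&(L[:,2]>40)&(L[:,2]<230)]; h=q[abs(q[:,1])<14]; o=q[(abs(q[:,1])>50)&(abs(q[:,1])<110)]
    print(a,len(o),np.median(o[:,2]).round() if len(o) else 0,len(h),np.median(h[:,2]).round() if len(h) else 0)
E
```

```text
grip 0.10461967426926383 0.09899361844828812 58.35208436124958
0.058 [-0.9  0.6 -0.1] 0.052 [ 0.3  0.5 -0.7] 0.047 [-0.3  0.7 -0.9] 0.043 [-0.5  0.7 -0.4] 0.04 [-0.2  0.5  0. ] 0.0385 [-0.5  1.8  5.1] 
t 59.8167
[([0.539, -0.203, 0.056], 0.92), ([0.54, -0.24, 0.054], 0.91), ([0.538, -0.161, 0.054], 0.62)]
[([0.643, -0.196, 0.197], 0.75), ([0.614, 0.198, 0.077], 0.46)]
[([0.543, -0.238, 0.055], 0.73), ([0.541, -0.158, 0.057], 0.73), ([0.544, -0.198, 0.054], 0.64), ([0.596, -0.174, 0.078], 0.45)]
-80 0 0
-40 384 [[-31.9, -47.4, 43.7], [-3.4, -40.8, 57.5], [29.6, -36.8, 64.0]]
0 346 [[-31.7, -8.8, 47.5], [-3.2, -3.0, 57.2], [28.9, 1.2, 64.0]]
40 336 [[-31.6, 31.5, 46.4], [-4.1, 36.4, 58.4], [29.8, 40.9, 64.2]]
80 0 0
56 663 60.0 264 62.0
60 271 83.0 141 84.0
64 282 97.0 144 97.0
68 296 111.0 189 110.0
72 248 124.0 168 125.0
76 154 137.0 202 139.0
80 5 142.0 220 153.0
84 0 0 237 168.0
88 0 0 242 183.0
92 0 0 120 192.0
96 0 0 124 195.0
100 0 0 104 199.0
104 0 0 71 203.0
108 0 0 59 207.0
112 0 0 0 0
116 0 0 0 0
120 0 0 0 0
124 0 0 0 0
128 0 0 0 0
132 0 0 0 0
136 0 0 0 0
```

View pics/w5.png

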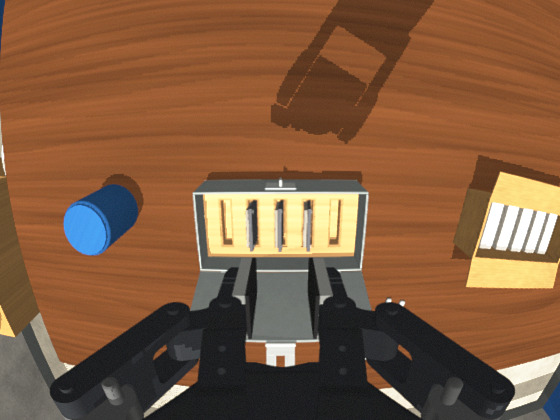

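All three pads stand in slots 1–3, at image (252,225), (280,225) and (308,225). The lid leans back at about 1.85 rad, with the hasp at about 2.1. I'll push the lid shut from behind, off to the side of the handle and hasp.

```bash
python3 - <<'E'
from h import *
m.set_gripper(0)
Y=.075
def g(x,z,v=.1): m.move_l(P(KC,KY,x,Y,z),max_speed=v); print((x,z),m.current_force().round(1))
m.move_ptp(P(KC,KY,.115,Y,.27),R(KY)); g(.115,.145,.2)
for x in(.08,.06,.045,.03,.02): g(x,.145)
g(.01,.14); g(-.01,.125); g(-.025,.11); m.dwell(.8)
g(-.03,.095,.06); g(-.03,.084,.04); g(-.03,.080,.03); g(-.03,.078,.03)
print(m.current_ee_pos()-P(KC,KY,-.03,Y,.078),m.current_time())
g(-.03,.25,.25)
m.move_ptp([.40,-.2,.28],R(KY)); p,X=cloud("wrist","pics/w6.png"); np.save("pics/w6.npy",X)
c,s=np.cos(KY),np.sin(KY); X=X.reshape(-1,3);X=X[np.isfinite(X).all(1)]
L=np.c_[(X[:,:2]-KC)@np.array([[c,-s],[s,c]]),X[:,2]]*1000
for a in range(-112,64,6):
    q=L[(abs(L[:,0]-a)<3)&(L[:,2]>3)&(L[:,2]<230)]; h=q[abs(q[:,1])<14]; o=q[(abs(q[:,1])>50)&(abs(q[:,1])<110)]
    print(a,len(o),np.median(o[:,2]).round() if len(o) else 0,len(h),np.median(h[:,2]).round() if len(h) else 0)
E
```

```text
(0.115, 0.145) [ 0.5 -0.1  0.7]
(0.08, 0.145) [ 1.1  1.2 19.2]
(0.06, 0.145) [1.7 0.9 2.6]
(0.045, 0.145) [0.7 0.5 1.1]
(0.03, 0.145) [0.3 0.3 1.4]
(0.02, 0.145) [ 0.2  0.3 -0.1]
(0.01, 0.14) [ 0.2 -0.3  0.2]
(-0.01, 0.125) [ 0.7 -0.2 -0.1]
(-0.025, 0.11) [ 0.1 -0.8  0.8]
(-0.03, 0.095) [ 0.  -0.5  0.2]
(-0.03, 0.084) [ 0.1  0.2 -0.6]
(-0.03, 0.08) [0.7 0.2 0. ]
(-0.03, 0.078) [-0.1 -0.3  0.2]
[-1.14515684e-05 -4.60473171e-06 -2.74335616e-05] 67.8
(-0.03, 0.25) [ 0.2 -0.9  0.1]
-112 4 3.0 0 0
-106 2 3.0 1 3.0
-100 1 3.0 1 3.0
-94 1 3.0 62 110.0
-88 1 3.0 72 107.0
-82 0 0 46 100.0
-76 0 0 35 94.0
-70 2 3.0 74 87.0
-64 2 3.0 77 80.0
-58 1882 50.0 143 78.0
-52 380 79.0 91 79.0
-46 380 79.0 100 79.0
-40 377 80.0 91 80.0
-34 335 79.0 21 79.0
-28 361 79.0 0 0
-22 345 79.0 0 0
-16 340 79.0 0 0
-10 340 79.0 0 0
-4 325 79.0 0 0
2 321 79.0 0 0
8 318 79.0 0 0
14 320 79.0 0 0
20 299 79.0 0 0
26 294 79.0 0 0
32 285 79.0 0 0
38 256 80.0 0 0
44 112 79.0 0 0
50 47 79.0 0 0
56 2 77.0 0 0
62 0 0 0 0
```

View pics/w6.png

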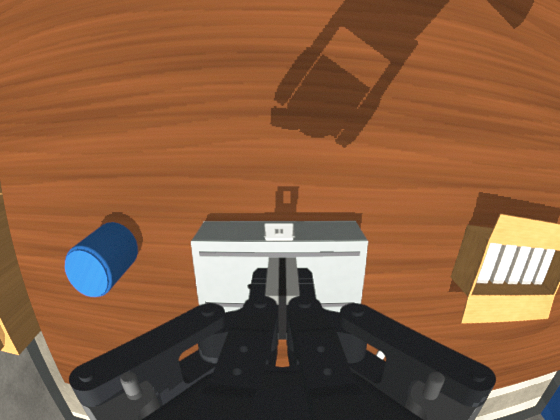

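The lid is shut flat: its top reads 79 mm. The hasp sticks up and out from (−61,77) to (−94,111) mm, visible at (279,230). I'll push it down with the fingers slightly apart so they straddle the staple, then press it in.

```bash
python3 - <<'E'
from h import *
m.set_gripper(.2)
def g(x,z,v=.06): m.move_l(P(KC,KY,x,0,z),max_speed=v); f=m.current_force(); print((x,z),f.round(1)); return f
m.move_ptp(P(KC,KY,-.085,0,.15),R(KY))
for z in(.12,.105,.09,.075,.06,.05,.044):
    if abs(g(-.085,z)).max()>40: break
else:
    for x in(-.081,-.078,-.076,-.075,-.074,-.073,-.072):
        if g(x,.044,.03)[0]<-8: break
    g(-.09,.044); 
    g(-.09,.2,.2)
    m.move_ptp([.33,-.2,.25],R(KY)); p,X=cloud("wrist","pics/w7.png")
    c,s=np.cos(KY),np.sin(KY); X=X.reshape(-1,3);X=X[np.isfinite(X).all(1)]
    L=np.c_[(X[:,:2]-KC)@np.array([[c,-s],[s,c]]),X[:,2]]*1000
    for z in range(10,90,5):
        q=L[(abs(L[:,2]-z)<2.5)&(L[:,0]<-50)&(L[:,0]>-120)]; h=q[abs(q[:,1])<14]; o=q[abs(abs(q[:,1])-70)<30]
        print(z,[np.median(a[:,0]).round(1) if len(a) else None for a in(h,o)])
    q=L[(L[:,0]>-50)&(L[:,0]<40)&(abs(L[:,1])>50)&(abs(L[:,1])<110)&(L[:,2]<150)]; print("lid",np.median(q[:,2]))
    print(m.current_time())
E
```

```text
(-0.085, 0.12) [-0.7 -0.2  0.2]
(-0.085, 0.105) [-0.   0.6  0.6]
(-0.085, 0.09) [ 0.3  0.5 -0.8]
(-0.085, 0.075) [0.3 0.5 0.6]
(-0.085, 0.06) [-0.7  1.3 -0.3]
(-0.085, 0.05) [0.4 0.7 1.1]
(-0.085, 0.044) [-0.2  0.2  0.1]
(-0.081, 0.044) [-0.4 -0.5 -0.3]
(-0.078, 0.044) [ 0.1 -0.1  0.6]
(-0.076, 0.044) [-0.9 -0.7 -0.8]
(-0.075, 0.044) [-5.1 -1.4  1.7]
(-0.074, 0.044) [-10.9  -2.3   5.5]
(-0.09, 0.044) [ 0.4 -1.   0.7]
(-0.09, 0.2) [0.2 0.2 0.7]
10 [np.float64(-58.8), np.float64(-57.8)]
15 [np.float64(-58.7), np.float64(-57.8)]
20 [np.float64(-59.4), np.float64(-57.9)]
25 [None, np.float64(-58.2)]
30 [np.float64(-65.7), np.float64(-58.5)]
35 [np.float64(-65.5), np.float64(-58.4)]
40 [np.float64(-65.0), np.float64(-58.1)]
45 [np.float64(-64.9), np.float64(-58.0)]
50 [np.float64(-64.5), np.float64(-57.9)]
55 [np.float64(-64.0), np.float64(-57.9)]
60 [np.float64(-63.9), np.float64(-58.0)]
65 [np.float64(-63.6), np.float64(-58.2)]
70 [np.float64(-64.3), np.float64(-58.2)]
75 [np.float64(-64.4), np.float64(-58.0)]
80 [np.float64(-57.6), np.float64(-54.9)]
85 [None, None]
lid 78.96821212539366
76.5417
```

View pics/w7.png

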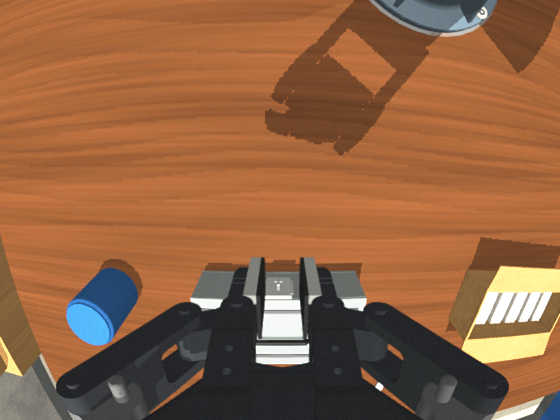

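The hasp hangs within about 0.05 rad of straight down, with the staple through its slot at (278,286). The lid is shut and the gripper is clear, so I'll hand it in.

```bash
python3 -c "
from bench import manip as m
print(m.sign_off())"
```

```text
the job is handed in; nothing more can be done
None
```

I handed the job in at about 77 s: both flaps are folded back, all three pads found in the carton are home in slots 1–3, the lid is shut and the hasp is down over the staple; sign-off returned no verdict.

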